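Wedge the dop locker's sprung hatch open and fetch the brass dop

TASK

The green dop locker on this diamond polisher's bench has a clear hatch that swings aside level and springs shut by itself. Use the yellow wedge to push it open by its red tongue, to about a right angle, and leave the wedge standing against the tongue so that the hatch stays open by itself; then take the brass dop out of the locker and stand it upright in the blue tray, leaving the hatch propped open.

Things in the scene. Friction and masses are not known exactly. Their poses are not given: they have to be found in the camera images.
- hatch (a joint): Hatch angle, rad: 0 shut, up to 1.75; grows as it swings open, level, clockwise seen from above, about an upright pin. A spring shuts it (0.5 N at the tongue when shut, 0.9 N at a right angle). The hatch is a clear plate 160 x 180 mm in an aluminium frame, underside 66, top 73 mm above the bench (pin head 78), covering the locker.
- locker: Green steel box fixed on the bench, open on top but for the hatch: 160 (x) x 180 (y) x 65 mm, walls and floor 5 mm. Origin under its centre; its front faces its -x. The hatch's pin is at x = +72, y = +82 mm. Two dops stand inside at about y = +40 and -40 mm, one brass, one grey steel.
- hatch_tongue (a point): Centre of the hatch's red tongue, an upright plate 90 (x) x 8 (y) x 53 mm (z), lower edge 18, top 71 mm above the bench, sticking out past the locker's front. Turns with the hatch; axes as the locker's when shut, z up. The pin is at its x = +200, y = +20 mm; when shut, the locker's front face is at x = +48 mm. Push it towards its +y to open.
- wedge_mid (a point): Yellow steel doorstop wedge, 0.6 kg, 124 x 34 mm, loose on the bench. Point: middle of its heel, 28 mm above the underside; x to the nose, z up. Heel: x -32 to +28 mm, 56 mm high, upright sides. From x = +28 to +92 the top slopes from 56 to 6 mm; at x = +77 it is 18 mm high and meets the tongue's lower edge. Its weight holds against the spring. The grey rectangular block is not it.
- brass_dop_mid (a point): The brass dop, a turned upright holder 50 mm high, 0.11 kg, standing in the locker: foot 32 mm across and 8 mm high, then a round body 24 mm across from 10 to 42 mm, tapered top. Point: on its axis, 25 mm above its underside; z up. An identical dop in grey steel stands beside it.
- tray_in (a point): Centre of the inner floor of the blue open tray, fixed on the bench: 120 x 120 mm outside, 14 mm high, walls and floor 5 mm. z up, x and y along its sides.

How it is judged:
By the outcome, as a careful person would: the job done as asked, in the order asked, and still so for the second after the job is handed in, with the robot touching nothing.
It also fails if it takes over 72 s, if anything falls off the work surface, if the arm or the gripper's body presses on something with over 40 N, if the wrist force passes 120 N, or if a joint passes its speed limit or range.

ROBOT

A 7-joint arm with a two-finger parallel gripper is mounted at the origin on the work surface. World frame = base frame: x ahead of the robot, y to its left, z up, the work surface at z = 0. Lengths are in m, angles in rad, forces in N, time in s.
With the tool pointing down it reaches from about 0.4 to 0.85 m from the base axis. Payload 4.5 kg.
Tool frame: the origin (TCP) lies at the very end of the fingers, on their centre line; the grasp point (between the pads) lies 19 mm behind it (bot.grasp_offset is the distance from the TCP to the grasp point, in m); z points along the fingers, y is the line along which they close (so a half turn about z gives the same grasp; the last joint's range is limited). The gripper opens to 88 mm and grips with 3 to 60 N. Pads are 18 mm wide; open, the fingers measure 123 mm over their backs; the gripper's body (75 mm by 187 mm) begins 45 mm behind the grasp point.
Start: joints at [0.034, 0.689, -0.195, 1.565, 0.157, 0.902, -0.215], TCP at [0.625, 0, 0.239] pointing down, gripper open.
Joint ranges: [-3.01, 3.01], [-0.46, 2.08], [-1.47, 1.51], [0.13, 2.56], [-1, 4.14], [0.04, 2.09], [-2.66, 2.66]. Speed limits (rad/s): [2.57, 2.57, 3.14, 3.14, 3.14, 3.14, 3.14].

INTERFACE

Orientations are given as [roll, pitch, yaw] about the fixed x, y, z axes, in that order (R = Rz(yaw) Ry(pitch) Rx(roll)).
In Python, from workcell import read_state, imaging, ticket, bot gives the robot as it stands. The module is installed in compiled form; this text tells all that it offers.
- The arm moves only by the tool arm_command, never from a script. Its argument "deltas" is a list of rows, each a list of 7 numbers: the turn, a rotation vector about the tool's x, y, z in rad, then the shift along the tool's x, y, z in mm, then the finger opening in mm, from 0 to 88.1. In form: [[rx, ry, rz, x, y, z, hand], ...]. A call has 1 to 5 rows; each row is the pose to reach, as a shift and turn from the pose commanded when the call began, along the tool's axes at that moment; what a row does not reach only later rows make up. A row lasts 1/12 s, in which the tool goes at most 41.7 mm and 7.16 degrees, less where a joint would pass 70% of its speed; a pose out of reach is approached as far as the arm can. A call with a gripper value outside its range is refused whole. The fingers move at their own pace and stop on an object; "newtons" is the grip in N (left out, the last holds). Time passes only in rows, so rows that repeat a pose let the fingers close. It gives the time, the measured TCP pose, the force, the opening and the grip force at its end, in the units of the state.
- read_state(): the state, without advancing time (a new reading comes with each control period).
- imaging.read_camera(name): name is "scene" or "side" or "wrist"; returns a dict with "color" (420x560x3 uint8, red, green, blue), "fx", "fy", "cx", "cy" (pixels), "k1" (the pictures are not rectified: a ray, as slopes to the right and down, at radius r is drawn at 1 + k1 r^2 times it, then the intrinsics apply), "eye" and "rotation" of the camera in the world; the wrist camera has in their place "hand_eye" (4x4, takes a point from camera to tool coordinates, whose origin is the TCP and whose axes are the flange's). Camera axes: x right, y down, z forward; pixel columns grow to the right and rows downward; lengths in m; the calibration is good to about 2 mm. A picture is of the moment at which its call begins: read the wrist's pose just before it. There is no depth.
- ticket.close_job(): hands the job in; it is judged then, once.
Trained networks look in a picture, given as the dict that the camera call returned (one of the last four; its "shot" number tells which), for a name from the list of things; names that differ only in an ending like _2 or _b are one class to them, and where a whole thing is asked for, a point or a joint stands for the part that bears it (a point fixed in the world has none). Each returns a list of dicts, best first, with "confidence" (0 to 1); they miss things now and then, are a little off and sometimes report something else, mostly with a low value. They report only what shows in the picture. A call takes as long as a camera call.
- imaging.look_for(picture, target): "uv" ([column, row] in pixels, amid what is visible of it).
- imaging.pinpoint(picture, target): "uv" ([column, row] in pixels: a listed point, or the origin of a listed thing).
The state is a dict: "t": time; "joint_positions": joint angles; "joint_velocities": joint speeds; "tau": joint torques, N m; "ee_pos": TCP position; "eef_rot": TCP orientation; "wrist_force": force on the tool from outside, world axes, zero at the start; "wrist_torque": the same for the moment, N m; "width": finger opening in m; "finger_force": force on a finger pad.
Only numpy, scipy, OpenCV 4.12 (cv2) and the standard library are available. Lean on these libraries where they do the work, as an engineer would, in place of code of your own. Each camera call takes 0.05 s, during which the arm holds its last target. There are 200 camera calls.

## Working session

There is one attempt and no reset: what is moved stays moved. The work goes in short steps, Python scripts to look and compute and a tool call to move; the robot and the scene stay as the last step left them, time stands still between calls to the robot, and variables do not carry over. Pictures are saved under pics/ and viewed, at most 10 in all, crops included, and the job is handed in when it is done.

Besides the shell and the picture viewer there is one more tool, called after ">>>" as a command line: name --pt "numbers of a row" for each row, then --argument value for the rest. arm_command: Moves the arm, as the interface text tells. Its arguments: {"type":"object","properties":{"deltas":{"type":"array"},"newtons":{"type":"number"}},"required":["deltas"]}

```bash
mkdir -p pics
cat > h.py <<'E'
import numpy as np, cv2
from scipy.spatial.transform import Rotation as R
from workcell import read_state, imaging, ticket, bot
def shot(name):
    s=read_state(); p=imaging.read_camera(name)
    if name=="wrist":
        T=np.eye(4); e=np.array(s["eef_rot"])
        T[:3,:3]=R.from_euler('xyz',e).as_matrix() if e.size==3 else e
        T[:3,3]=s["ee_pos"]; T=T@np.array(p["hand_eye"])
        p["_E"],p["_R"]=T[:3,3],T[:3,:3]
    else: p["_E"],p["_R"]=np.array(p["eye"]),np.array(p["rotation"])
    return p
def ray(p,uv):
    d=np.array([(uv[0]-p["cx"])/p["fx"],(uv[1]-p["cy"])/p["fy"]]); s=d.copy()
    for _ in range(20): s=d/(1+p["k1"]*(s@s))
    v=p["_R"]@np.r_[s,1]; return v/np.linalg.norm(v)
def atz(p,uv,z):
    v=ray(p,uv); return p["_E"]+v*(z-p["_E"][2])/v[2]
def proj(p,X):
    c=p["_R"].T@(np.array(X)-p["_E"]); s=c[:2]/c[2]; s=s*(1+p["k1"]*(s@s))
    return [p["fx"]*s[0]+p["cx"],p["fy"]*s[1]+p["cy"]]
def pts(p,names):
    for n,z in names.items():
        for d in imaging.pinpoint(p,n)[:3]:
            print(n,np.round(d["confidence"],2),np.round(d["uv"]),np.round(atz(p,d["uv"],z)*1000))
def save(p,f): cv2.imwrite("pics/"+f,cv2.cvtColor(p["color"],cv2.COLOR_RGB2BGR))
Z=dict(locker=0,hatch_tongue=.0445,wedge_mid=.028,brass_dop_mid=.03,tray_in=.005)
E
python3 - <<'E'
from h import *
print(read_state())
for n in ["scene","side"]:
    p=shot(n); print(n,p["_E"]); pts(p,Z); save(p,n+"0.png")
a=cv2.imread("pics/scene0.png");b=cv2.imread("pics/side0.png")
E
```

```text
{'t': 0.0, 'joint_positions': array([ 0.03377725,  0.68996036, -0.19452387,  1.56631621,  0.15733882,
        0.90249704, -0.21509235]), 'joint_velocities': array([ 8.65597141e-04, -7.90165238e-05, -1.11115327e-03,  1.02804905e-03,
       -5.03161824e-04, -8.47835520e-04,  3.67019454e-04]), 'tau': array([ 3.38560185e-04, -5.27571630e+01, -1.26686912e+00, -1.53434461e+01,
       -5.26333472e-02,  6.56995355e-03,  1.65937727e-04]), 'ee_pos': array([ 6.24385463e-01, -3.91910340e-05,  2.37932448e-01]), 'eef_rot': array([-3.13981459e+00,  1.54512932e-04,  1.57093956e+00]), 'wrist_force': array([0.32851354, 0.0719122 , 0.71266791]), 'wrist_torque': array([-0.02132421, -0.00734687, -0.00726085]), 'finger_force': 0.0, 'width': 0.08824611628539838}
scene [1.10642962 0.49150286 0.59852907]Traceback (most recent call last):
  File "<stdin>", line 4, in <module>
  File "h.py", line 25, in pts
    print(n,np.round(d["confidence"],2),np.round(d["uv"]),np.round(atz(p,d["uv"],z)*1000))
                                                                   ~~~^^^^^^^^^^^^^
  File "h.py", line 18, in atz
    v=ray(p,uv); return p["_E"]+v*(z-p["_E"][2])/v[2]
                                                 ~^^^
IndexError: invalid index to scalar variable.
```

```bash
python3 - <<'E'
s=open('h.py').read()
s=s.replace('np.array(p["rotation"])\n','rot(p["rotation"])\n').replace('def shot','def rot(e):\n    e=np.array(e); return R.from_euler("xyz",e).as_matrix() if e.size==3 else e\ndef shot')
open('h.py','w').write(s)
E
python3 - <<'E'
from h import *
for n in ["scene","side"]:
    p=shot(n); print(n,p["_E"],p["rotation"],p["_R"][:,2]); pts(p,Z); save(p,n+"0.png")
E
```

```text
scene [1.10642962 0.49150286 0.59852907] [-2.1565686   0.01837273  2.39662669] [-0.55745688 -0.61944292 -0.55274976]
locker 0.82 [311. 268.] [605.  24.   0.]
hatch_tongue 0.87 [382. 240.] [481. 100.  44.]
wedge_mid 0.76 [273. 190.] [ 490. -213.   28.]
tray_in 0.76 [227. 204.] [ 590. -271.    5.]
side [0.25538951 0.44470457 0.49266592] [-2.14063775  0.0075696  -2.62607855] [ 0.41863741 -0.73054824 -0.53948308]
locker 0.95 [228. 286.] [597.  14.   0.]
hatch_tongue 0.9 [269. 328.] [471.  93.  44.]
wedge_mid 0.85 [341. 221.] [ 495. -214.   28.]
tray_in 0.66 [308. 203.] [ 594. -277.    5.]
```

View pics/scene0.png

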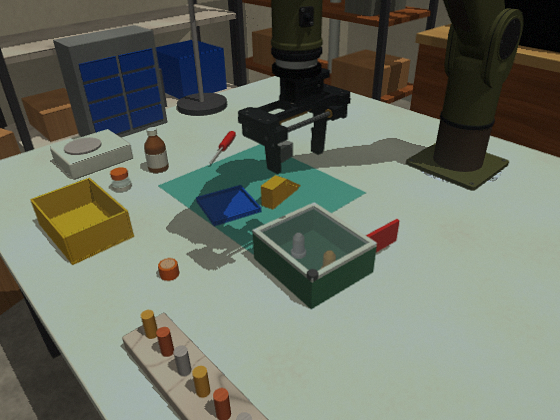

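View pics/side0.png

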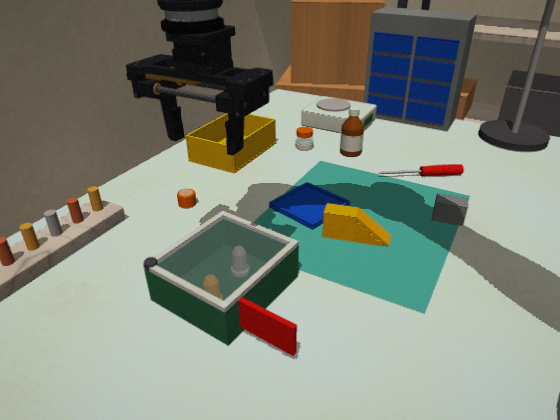

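Run:
```python
from h import *
p=shot("wrist"); print(p["_E"],p["_R"][:,2]); pts(p,Z); save(p,"w0.png")
```

```text
[0.6254467  0.07492301 0.38285337] [-3.66586644e-04 -2.90543022e-01 -9.56861860e-01]
locker 0.6 [261. 160.] [599.  22.   0.]
hatch_tongue 0.63 [150. 107.] [477.  89.  44.]
wedge_mid 0.72 [194. 319.] [ 495. -209.   28.]
tray_in 0.58 [255. 342.] [ 583. -270.    5.]
```

View pics/w0.png

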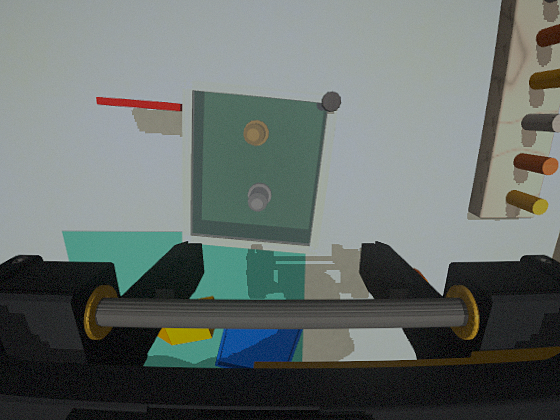

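>>> arm_command --pt "0 0 -0.6 -190 -130 0 88" --pt "0 0 -0.6 -190 -130 0 88" --pt "0 0 -0.6 -190 -130 0 88" --pt "0 0 -0.6 -190 -130 0 88" --pt "0 0 -0.6 -190 -130 0 88"

```text
t: 1.42
ee_pos: [0.5062, -0.1733, 0.2388]
eef_rot: [3.142, 0.001, 2.177]
wrist_force: [0.1, 0.1, 0.7]
width: 0.0879
finger_force: 0.0
```

Run:
```python
from h import *
p=shot("wrist"); pts(p,{"wedge_mid":.028,"tray_in":.005}); save(p,"w1.png")
# start view
q=dict(p); T=np.eye(4); T[:3,:3]=rot([-3.13981459,1.5e-4,1.57093956]); T[:3,3]=[.624385,-.00004,.237932]; T=T@np.array(p["hand_eye"]); q["_E"],q["_R"]=T[:3,3],T[:3,:3]
for n,uv,z in [("pin",(331,101),.078),("t1",(97,97),.071),("t2",(182,104),.071),("brass",(256,129),.05),("grey",(258,199),.05),("hatch FL",(191,91),.073),("hatch FR",(190,235),.073),("hatch BR",(309,245),.073)]:
    print(n,np.round(atz(q,uv,z)*1000))
```

```text
wedge_mid 0.93 [255. 195.] [ 489. -208.   28.]
tray_in 0.68 [289. 263.] [ 588. -271.    5.]
pin [674.  92.  78.]
t1 [432.  98.  71.]
t2 [522.  90.  71.]
brass [596.  63.  50.]
grey [596. -18.  50.]
hatch FL [533. 102.  73.]
hatch FR [518. -55.  73.]
hatch BR [657. -67.  73.]
```

View pics/w1.png

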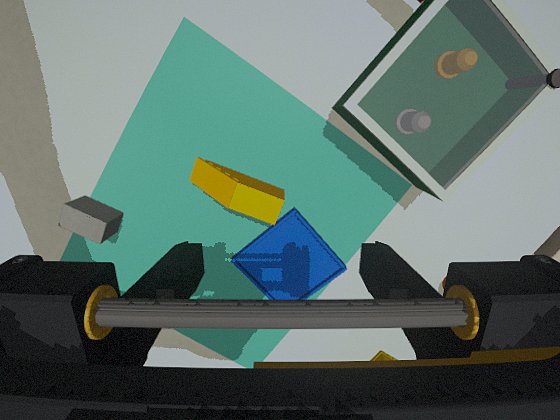

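Run:
```python
from h import *
p=shot("wrist"); print(p["_E"])
c=p["color"].astype(int); m=((c[...,0]>130)&(c[...,1]>90)&(c[...,2]<60)).astype(np.uint8)
m[:,:150]=0;m[:140]=0;m[230:]=0
a=c[...,0]*m; print(np.percentile(a[m>0],[5,25,50,75,95]))
t=np.percentile(a[m>0],95)-25
mb=((a>t)).astype(np.uint8); mb=cv2.morphologyEx(mb,cv2.MORPH_OPEN,np.ones((3,3)))
cs=max(cv2.findContours(mb,0,2)[0],key=cv2.contourArea); b=cv2.boxPoints(cv2.minAreaRect(cs)); print(cv2.contourArea(cs),b)
W=np.array([atz(p,u,.056) for u in b])*1000; print(np.round(W))
print(W.mean(0), [ (np.linalg.norm(W[i]-W[i-1]),np.degrees(np.arctan2(*(W[i]-W[i-1])[[1,0]]))) for i in range(4)])
```

```text
[ 0.46381738 -0.11424064  0.38263884]
[166.2 171.  172.  173.  176. ]
2419.5 [[186.07932 185.33144]
 [199.31445 157.2068 ]
 [288.6969  199.26912]
 [275.46176 227.39375]]
[[ 412. -239.   56.]
 [ 409. -201.   56.]
 [ 521. -186.   56.]
 [ 528. -224.   56.]]
[ 467.523505   -212.46266069   56.        ] [(np.float64(116.15622747619761), np.float64(-172.76644105352256)), (np.float64(37.272659364165044), np.float64(94.71955497320066)), (np.float64(112.76347650028038), np.float64(7.928655362959372)), (np.float64(38.64514561964649), np.float64(-80.14703143497759))]
```

Run:
```python
from h import *
p=shot("wrist")
cv2.imwrite("pics/c.png",cv2.resize(cv2.cvtColor(p["color"][140:240,180:300],cv2.COLOR_RGB2BGR),None,fx=6,fy=6,interpolation=2))
for uv in [(237,178),(284,197),(275,223),(229,207)]: print(np.round(atz(p,uv,.056)*1000))
```

```text
[ 460. -195.   56.]
[ 517. -183.   56.]
[ 527. -216.   56.]
[ 470. -230.   56.]
```

View pics/c.png

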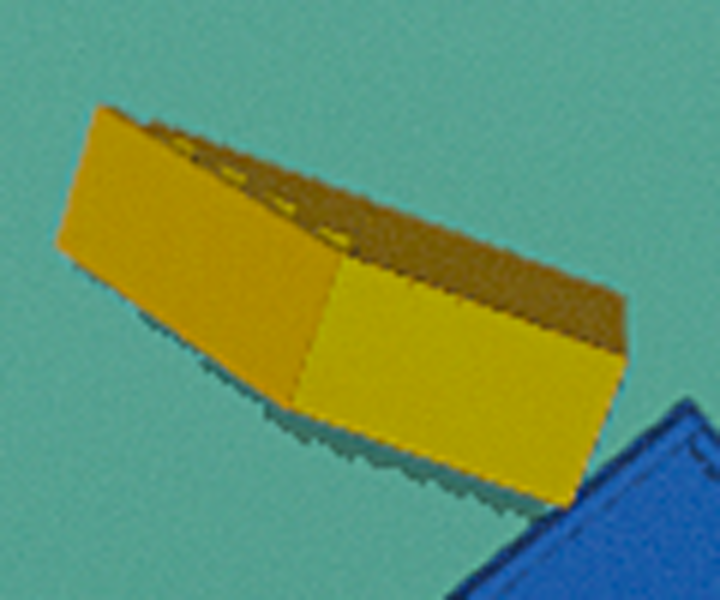

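>>> arm_command --pt "0 0 -0.6 -22 -30 80 70" --pt "0 0 -0.6 -22 -30 80 70" --pt "0 0 -0.6 -22 -30 80 70" --pt "0 0 -0.6 -22 -30 80 70" --pt "0 0 -0.6 -22 -30 80 70"

```text
t: 2.08
ee_pos: [0.4961, -0.2048, 0.1578]
eef_rot: [3.14, -0.001, 2.779]
wrist_force: [0.5, -0.5, -0.1]
width: 0.0702
finger_force: 0.0
```

>>> arm_command --pt "0 0 -0.59 0 0 50 70" --pt "0 0 -0.59 0 0 50 70" --pt "0 0 -0.59 0 0 50 70" --pt "0 0 -0.59 0 0 50 70" --pt "0 0 -0.59 0 0 50 70"

```text
t: 2.5
ee_pos: [0.4968, -0.2044, 0.1084]
eef_rot: [3.14, 0.001, -2.913]
wrist_force: [0.3, -0.7, -0.4]
width: 0.07
finger_force: 0.0
```

Run:
```python
from h import *
s=read_state(); print(s["ee_pos"],s["eef_rot"],s["joint_positions"])
p=shot("wrist"); pts(p,{"wedge_mid":.028}); save(p,"w2.png")
```

```text
[ 0.49683073 -0.20444035  0.10841719] [ 3.14047990e+00  1.27236385e-03 -2.91330923e+00] [ 0.65479406  0.83552374 -0.59489772  1.92712347  0.78553845  0.62575625
  1.34681467]
wedge_mid 0.9 [277. 202.] [ 489. -210.   28.]
```

View pics/w2.png

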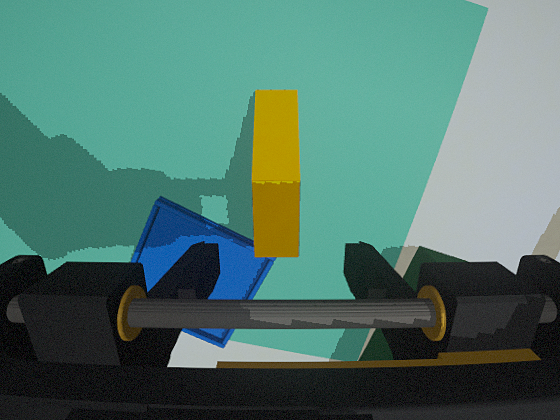

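>>> arm_command --pt "0 0 0 6 -4 40 70" --pt "0 0 0 6 -4 70 70" --pt "0 0 0 6 -4 83 70" --pt "0 0 0 6 -4 83 70" --pt "0 0 0 6 -4 83 30" --newtons 40

```text
t: 3.02
ee_pos: [0.4908, -0.2108, 0.0256]
eef_rot: [3.141, -0.0, -2.922]
wrist_force: [0.0, -0.6, -0.1]
width: 0.0651
finger_force: 0.0
```

>>> arm_command --pt "0 0 0 0 0 0 20" --pt "0 0 0 0 0 0 20" --pt "0 0 0 0 0 0 20" --pt "0 0 0 0 0 0 20" --pt "0 0 0 0 0 0 20" --newtons 40

```text
t: 3.43
ee_pos: [0.4906, -0.2112, 0.0265]
eef_rot: [3.141, 0.002, -2.922]
wrist_force: [0.4, 1.6, 5.2]
width: 0.0335
finger_force: 40.0
```

>>> arm_command --pt "0 0 0 0 0 -12 20" --pt "0 0 0.1 5 10 -25 20" --pt "0 0 0.22 10 30 -25 20" --pt "0 0 0.34 20 50 -25 20" --pt "0 0 0.46 26 67 -25 20" --newtons 50

```text
t: 3.85
ee_pos: [0.4485, -0.1519, 0.0507]
eef_rot: [3.141, -0.001, 2.893]
wrist_force: [-1.1, 1.0, -6.9]
width: 0.0338
finger_force: 50.0
```

>>> arm_command --pt "0 0 0.12 0 0 0 20" --pt "0 0 0.24 0 0 0 20" --pt "0 0 0.36 0 0 0 20" --pt "0 0 0.48 0 0 0 20" --pt "0 0 0.6 0 0 0 20"

```text
t: 4.27
ee_pos: [0.4498, -0.1525, 0.0504]
eef_rot: [-3.141, -0.001, 2.295]
wrist_force: [-0.7, -0.8, -6.1]
width: 0.0334
finger_force: 50.0
```

>>> arm_command --pt "0 0 0.12 0 0 0 20" --pt "0 0 0.24 0 0 0 20" --pt "0 0 0.36 0 0 0 20" --pt "0 0 0.48 0 0 0 20" --pt "0 0 0.6 0 0 0 20"

```text
t: 4.68
ee_pos: [0.4498, -0.1524, 0.0504]
eef_rot: [-3.141, -0.0, 1.695]
wrist_force: [0.3, 0.3, -7.1]
width: 0.0332
finger_force: 50.0
```

>>> arm_command --pt "0 0 0.1 35 4 0 20" --pt "0 0 0.21 70 8 0 20" --pt "0 0 0.21 105 12 0 20" --pt "0 0 0.21 129 16 0 20" --pt "0 0 0.21 129 16 12 20"

```text
t: 5.1
ee_pos: [0.4505, -0.0148, 0.0394]
eef_rot: [3.139, -0.006, 1.501]
wrist_force: [0.4, -0.2, -6.1]
width: 0.0336
finger_force: 50.0
```

Run:
```python
from h import *
s=read_state(); print(s["ee_pos"],s["eef_rot"])
p=shot("wrist"); pts(p,Z); save(p,"w3.png")
```

```text
[ 0.45045831 -0.01483831  0.03938117] [ 3.1392367  -0.00608756  1.50097944]
locker 0.98 [496. 170.] [596.  19.   0.]
hatch_tongue 0.59 [318.  44.] [474.  90.  44.]
wedge_mid 0.85 [282. 265.] [451. -24.  28.]
```

View pics/w3.png

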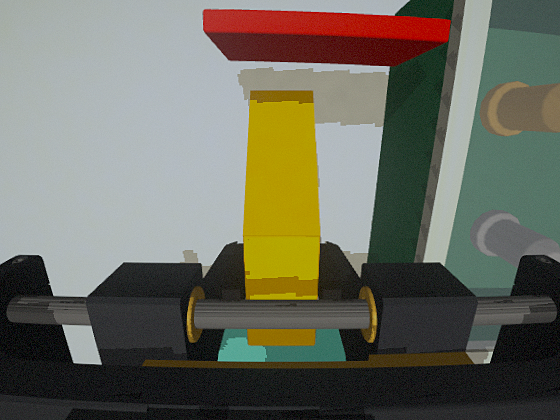

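>>> arm_command --pt "0 0 0 0 0 6 20" --pt "0 0 0 0 0 12 20" --pt "0 0 0 0 0 12 20" --pt "0 0 0 8 0 12 20" --pt "0 0 0 8 0 12 20"

```text
t: 5.82
ee_pos: [0.451, -0.0156, 0.0277]
eef_rot: [-3.14, 0.0, 1.489]
wrist_force: [-0.2, -0.0, -6.5]
width: 0.0336
finger_force: 50.0
```

>>> arm_command --pt "0 0 0 8 0 0 20" --pt "0 0 0 16 0 0 20" --pt "0 0 0 22 0 0 20" --pt "0 0 0 27 0 0 20" --pt "0 0 0 27 0 0 20"

```text
t: 6.23
ee_pos: [0.453, 0.0134, 0.0275]
eef_rot: [-3.14, -0.001, 1.493]
wrist_force: [0.3, -0.1, -6.5]
width: 0.034
finger_force: 50.0
```

>>> arm_command --pt "0 0 0.07 15.2 -6.5 0 20" --pt "0 0 0.14 30.9 -12 0 20" --pt "0 0 0.209 46.9 -16.3 0 20" --pt "0 0 0.279 63.2 -19.5 0 20" --pt "0 0 0.349 79.6 -21.6 0 20"

```text
t: 6.65
ee_pos: [0.437, 0.0887, 0.0274]
eef_rot: [-3.141, 0.008, 1.144]
wrist_force: [0.6, -0.5, -7.5]
width: 0.0336
finger_force: 50.0
```

Run:
```python
from h import *
s=read_state(); print(s["ee_pos"],s["eef_rot"],s["wrist_force"])
p=shot("wrist"); pts(p,Z); save(p,"w4.png")
```

```text
[0.43703049 0.08870536 0.02740735] [-3.14140029  0.00793157  1.1444805 ] [ 0.61370532 -0.54673053 -7.49881281]
locker 0.68 [536. 231.] [595.  22.   0.]
hatch_tongue 0.71 [281. 262.] [441.  96.  45.]
hatch_tongue 0.55 [321. 113.] [485. 152.  45.]
wedge_mid 0.67 [280. 261.] [436.  88.  28.]
```

View pics/w4.png

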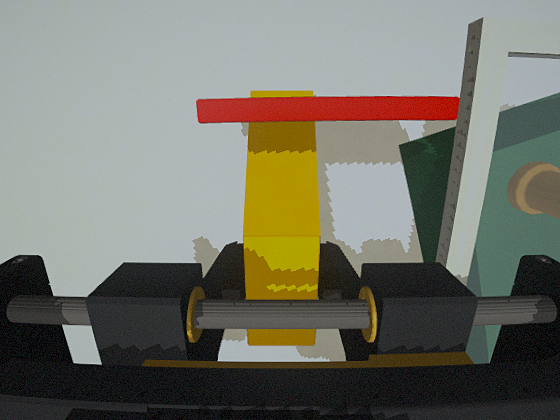

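>>> arm_command --pt "0 0 0.07 15.2 -6.5 0 20" --pt "0 0 0.14 30.9 -12 0 20" --pt "0 0 0.209 46.9 -16.3 0 20" --pt "0 0 0.279 63.2 -19.5 0 20" --pt "0 0 0.349 79.6 -21.6 0 20"

```text
t: 7.37
ee_pos: [0.4496, 0.1726, 0.0272]
eef_rot: [-3.141, 0.005, 0.799]
wrist_force: [0.1, -1.4, -7.0]
width: 0.0336
finger_force: 50.0
```

>>> arm_command --pt "0 0 0.07 15.2 -6.5 0 20" --pt "0 0 0.14 30.9 -12 0 20" --pt "0 0 0.209 46.9 -16.3 0 20" --pt "0 0 0.279 63.2 -19.5 0 20" --pt "0 0 0.349 79.6 -21.6 0 20"

```text
t: 7.78
ee_pos: [0.4887, 0.2443, 0.0269]
eef_rot: [3.141, 0.007, 0.451]
wrist_force: [-2.1, -0.9, -3.9]
width: 0.0338
finger_force: 50.0
```

>>> arm_command --pt "0 0 0.07 15.2 -6.5 0 20" --pt "0 0 0.14 30.9 -12 0 20" --pt "0 0 0.209 46.9 -16.3 0 20" --pt "0 0 0.262 59 -18.8 0 20" --pt "0 0 0.279 63.2 -19.5 0 20"

```text
t: 8.2
ee_pos: [0.5388, 0.2911, 0.0268]
eef_rot: [3.141, 0.002, 0.174]
wrist_force: [0.1, 0.7, -5.6]
width: 0.0338
finger_force: 50.0
```

Run:
```python
from h import *
s=read_state(); print(s["ee_pos"],s["eef_rot"],s["joint_positions"])
p=shot("wrist"); pts(p,Z); save(p,"w5.png")
```

```text
[0.53884974 0.29110005 0.0268012 ] [3.14125628e+00 2.34311009e-03 1.73589768e-01] [-0.42552072  0.9789739  -0.26032523  1.72378274  0.45881427  0.50180159
 -2.37943809]
hatch_tongue 0.97 [330. 112.] [619. 284.  44.]
```

View pics/w5.png

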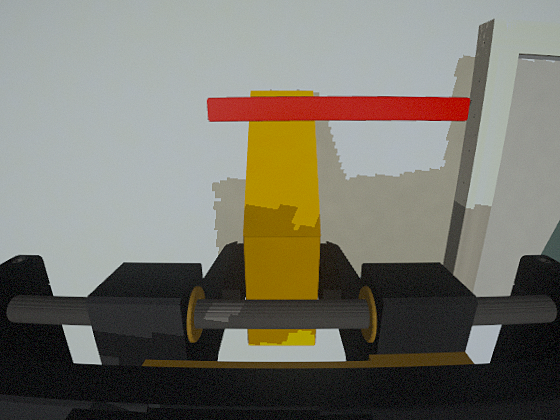

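>>> arm_command --pt "0 0 0.025 11 -1.5 0 20" --pt "0 0 0.05 23 -3.5 0 20" --pt "0 0 0.075 35 -5.5 0 20" --pt "0 0 0.1 46 -7.5 0 20" --pt "0 0 0.122 54 -9 0 20"

```text
t: 8.92
ee_pos: [0.5883, 0.3091, 0.0267]
eef_rot: [3.139, 0.005, 0.054]
wrist_force: [-3.0, -2.2, -1.8]
width: 0.0337
finger_force: 50.0
```

>>> arm_command --pt "0 0 0 0 0 0 20" --pt "0 0 0 0 0 1 20" --pt "0 0 0 0 0 1.5 20"

```text
t: 9.17
ee_pos: [0.5896, 0.3097, 0.0266]
eef_rot: [3.141, 0.001, 0.055]
wrist_force: [-1.7, -1.8, 6.8]
width: 0.0334
finger_force: 50.0
```

Run:
```python
from h import *
s=read_state(); print(s["ee_pos"],s["eef_rot"],s["wrist_force"],s["joint_positions"])
p=shot("wrist"); pts(p,Z); save(p,"w6.png")
c=p["color"].astype(int); m=((c[...,0]>150)&(c[...,1]<60)&(c[...,2]<60)).astype(np.uint8)
cs=max(cv2.findContours(m,0,2)[0],key=cv2.contourArea).reshape(-1,2)
l,r=cs[cs[:,0].argmin()],cs[cs[:,0].argmax()]
print(l,r,atz(p,l,.071)*1000,atz(p,r,.071)*1000)
```

```text
[0.58963879 0.30965061 0.02657956] [3.14090711e+00 1.23101727e-03 5.50999492e-02] [-1.67927187 -1.78202441  6.79944382] [-0.41449735  1.02601465 -0.26742508  1.54743363  0.39734893  0.62368957
 -2.39989634]
hatch_tongue 0.61 [333. 116.] [667. 292.  44.]
wedge_mid 0.78 [282. 260.] [591. 309.  28.]
[211  90] [469 123] [672.61145614 337.05737926  71.        ] [667.5951675  249.87883373  71.        ]
```

View pics/w6.png

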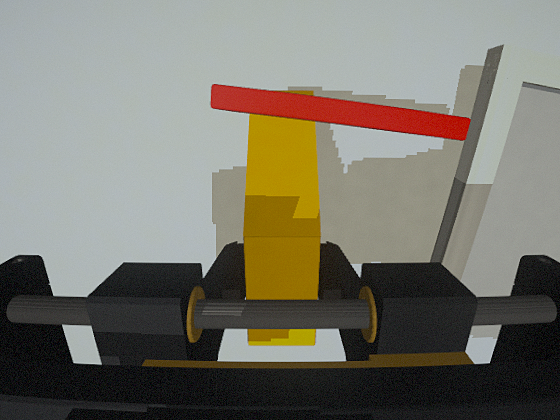

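>>> arm_command --pt "0 0 0 0 0 0 50" --pt "0 0 0 0 0 0 50" --pt "0 0 0 0 0 0 50" --pt "0 0 0 0 0 0 50" --pt "0 0 0 0 0 0 50"

```text
t: 9.88
ee_pos: [0.589, 0.3103, 0.0253]
eef_rot: [3.141, 0.003, 0.055]
wrist_force: [-0.8, -0.7, -0.8]
width: 0.0499
finger_force: 0.0
```

>>> arm_command --pt "0 0 0 0 0 -10 50" --pt "0 0 0 0 0 -45 50" --pt "0 0 0 0 0 -85 50" --pt "0 0 0 0 0 -125 50" --pt "0 0 0 0 0 -165 50"

```text
t: 10.3
ee_pos: [0.5894, 0.3102, 0.1928]
eef_rot: [3.141, 0.003, 0.055]
wrist_force: [-0.2, 0.1, -0.6]
width: 0.0501
finger_force: 0.0
```

Run:
```python
from h import *
def tongue(p):
    c=p["color"].astype(int); m=((c[...,0]>130)&(c[...,1]<60)&(c[...,2]<60)).astype(np.uint8)
    cs=max(cv2.findContours(m,0,2)[0],key=cv2.contourArea).reshape(-1,2)
    W=np.array([atz(p,u,.071)[:2] for u in cs])*1000
    (c0,sz,_),b=cv2.minAreaRect(W.astype(np.float32)),None
    v=np.linalg.svd(W-W.mean(0))[2][0]; print("tongue",c0,sz,np.degrees(np.arctan2(v[1],v[0])))
s=read_state(); print(s["ee_pos"],s["eef_rot"],s["width"])
p=shot("wrist"); tongue(p); pts(p,Z)
for n in ["scene","side"]:
    p=shot(n); print(n); pts(p,Z)
    print([(d["uv"],round(d["confidence"],2)) for d in imaging.look_for(p,"brass_dop_mid")])
```

```text
[0.58935186 0.31016374 0.19280709] [3.14147694e+00 2.71671929e-03 5.51257619e-02] 0.05010117260034149
tongue (668.1884155273438, 293.1944580078125) (88.5184326171875, 7.49670934677124) -93.16895217684026
locker 0.83 [515. 187.] [603.  19.   0.]
hatch_tongue 0.57 [306. 116.] [667. 290.  44.]
wedge_mid 0.87 [281. 189.] [590. 310.  28.]
brass_dop_mid 0.76 [501. 196.] [597.  60.  30.]
scene
locker 0.9 [314. 268.] [602.  30.   0.]
hatch_tongue 0.7 [414. 352.] [668. 298.  44.]
wedge_mid 0.96 [447. 335.] [588. 309.  28.]
brass_dop_mid 0.45 [331. 259.] [583.  57.  30.]
tray_in 0.74 [227. 204.] [ 588. -272.    5.]
[([329.0, 254.0], 0.58)]
side
locker 0.66 [227. 288.] [595.  17.   0.]
hatch_tongue 0.89 [ 44. 375.] [669. 292.  44.]
brass_dop_mid 0.65 [226. 289.] [575.  47.  30.]
brass_dop_mid 0.55 [213. 291.] [590.  59.  30.]
brass_dop_mid 0.46 [308. 203.] [ 575. -238.   30.]
tray_in 0.85 [309. 204.] [ 590. -273.    5.]
[([212.9, 279.9], 0.47)]
```

>>> arm_command --pt "0 0 -0.12 -2 40 -10 60" --pt "0 0 -0.24 -3 80 -10 60" --pt "0 0 -0.36 -4 120 -10 60" --pt "0 0 -0.48 -5 160 -10 60" --pt "0 0 -0.6 -6 200 -10 60"

```text
t: 11.72
ee_pos: [0.5946, 0.1084, 0.2008]
eef_rot: [-3.141, 0.002, 0.661]
wrist_force: [0.8, -0.4, 0.5]
width: 0.0601
finger_force: 0.0
```

>>> arm_command --pt "0 0 -0.12 0 0 0 60" --pt "0 0 -0.24 0 0 0 60" --pt "0 0 -0.36 0 0 0 60" --pt "0 0 -0.48 0 0 0 60" --pt "0 0 -0.6 0 0 0 60"

```text
t: 12.13
ee_pos: [0.5948, 0.1099, 0.2007]
eef_rot: [-3.14, 0.001, 1.26]
wrist_force: [1.1, -0.4, -0.1]
width: 0.0602
finger_force: 0.0
```

>>> arm_command --pt "0 0 -0.12 -16 5 0 60" --pt "0 0 -0.23 -32 10 0 60" --pt "0 0 -0.23 -48 15 0 60" --pt "0 0 -0.23 -48 15 0 60" --pt "0 0 -0.23 -48 15 0 60"

```text
t: 12.55
ee_pos: [0.5942, 0.0591, 0.2005]
eef_rot: [-3.139, 0.001, 1.482]
wrist_force: [-0.5, -0.4, -0.1]
width: 0.0597
finger_force: 0.0
```

Run:
```python
from h import *
s=read_state(); print(s["ee_pos"],s["eef_rot"],s["width"],s["joint_positions"])
p=shot("wrist"); pts(p,Z)
c=cv2.cvtColor(p["color"],cv2.COLOR_RGB2HSV)
m=((c[...,0]>8)&(c[...,0]<22)&(c[...,1]>90)&(c[...,2]>70)).astype(np.uint8)
n,l,st,ce=cv2.connectedComponentsWithStats(m)
for i in np.argsort(-st[1:,4])[:4]+1: print(st[i],ce[i].round(),atz(p,ce[i],.04)*1000)
```

```text
[0.59416063 0.05914048 0.20048733] [-3.13912001e+00  7.94963088e-04  1.48198781e+00] 0.05973422785529807 [ 0.24148457  0.79637352 -0.76779106  1.67294998  0.65567798  0.95070244
 -0.86296692]
locker 0.62 [288. 212.] [599.  21.   0.]
brass_dop_mid 0.76 [282. 186.] [595.  61.  30.]
[268 172  26  31 451] [281. 185.] [594.4158275   65.13191477  40.        ]
[402 286  25  28 243] [415. 297.] [746.90796654 -90.53132959  40.        ]
[405 315  21  26 163] [417. 332.] [ 753.45210639 -144.68157262   40.        ]
[551 221   9  17 111] [556. 229.] [916.1938568 -15.6591086  40.       ]
```

>>> arm_command --pt "0 0 0 2 0.5 35 60" --pt "0 0 0 2 0.5 70 60" --pt "0 0 0 2 0.5 105 60" --pt "0 0 0 2 0.5 130 60" --pt "0 0 0 2 0.5 130 60"

```text
t: 13.27
ee_pos: [0.5909, 0.0611, 0.0658]
eef_rot: [-3.131, 0.004, 1.486]
wrist_force: [-0.7, -0.9, 0.3]
width: 0.0598
finger_force: 0.0
```

Run:
```python
from h import *
s=read_state(); print(s["ee_pos"],s["eef_rot"],s["wrist_force"])
p=shot("wrist"); pts(p,{"brass_dop_mid":.03})
c=cv2.cvtColor(p["color"],cv2.COLOR_RGB2HSV)
m=((c[...,0]>8)&(c[...,0]<22)&(c[...,1]>90)&(c[...,2]>70)).astype(np.uint8)
n,l,st,ce=cv2.connectedComponentsWithStats(m)
for i in np.argsort(-st[1:,4])[:2]+1: print(st[i],ce[i].round(),atz(p,ce[i],.04)*1000)
```

```text
[0.59091239 0.06107096 0.06578932] [-3.13072253  0.00397467  1.48606248] [-0.74414294 -0.88571567  0.3443259 ]
brass_dop_mid 0.58 [284. 236.] [593.  60.  30.]
[ 196  350  326   18 1771] [376. 361.] [653.9683078  -43.53621996  40.        ]
[ 265  215   42   51 1275] [286. 234.] [594.31418195  65.51781826  40.        ]
```

>>> arm_command --pt "0 0 0 0.5 0 25 60" --pt "0 0 0 0.5 0 47 60" --pt "0 0 0 0.5 0 47 60" --pt "0 0 0 0.5 0 47 60" --pt "0 0 0 0.5 0 47 60"

```text
t: 13.78
ee_pos: [0.5957, 0.0631, 0.0258]
eef_rot: [3.141, -0.001, 1.485]
wrist_force: [0.3, 0.5, -0.0]
width: 0.0599
finger_force: 0.0
```

>>> arm_command --pt "0 0 0 0 0 0 15" --pt "0 0 0 0 0 0 15" --pt "0 0 0 0 0 0 15" --pt "0 0 0 0 0 0 15" --pt "0 0 0 0 0 0 15" --newtons 15

```text
t: 14.2
ee_pos: [0.5944, 0.0623, 0.0239]
eef_rot: [-3.139, 0.001, 1.485]
wrist_force: [0.3, 0.4, -0.2]
width: 0.029
finger_force: 0.0
```

>>> arm_command --pt "0 0 0 0 0 0 15" --pt "0 0 0 0 0 0 15" --pt "0 0 0 0 0 0 15" --pt "0 0 0 0 0 0 15" --newtons 20

```text
t: 14.53
ee_pos: [0.5942, 0.0622, 0.0237]
eef_rot: [-3.139, 0.001, 1.485]
wrist_force: [-0.7, -0.4, 2.7]
width: 0.023
finger_force: 20.0
```

>>> arm_command --pt "0 0 0 0 0 -10 15" --pt "0 0 0 0 0 -40 15" --pt "0 0 0 0 0 -75 15" --pt "0 0 0 0 0 -110 15" --pt "0 0 0 0 0 -120 15"

```text
t: 14.95
ee_pos: [0.5969, 0.0639, 0.1489]
eef_rot: [3.137, -0.003, 1.485]
wrist_force: [-0.1, 1.2, -0.1]
width: 0.0235
finger_force: 20.0
```

>>> arm_command --pt "0 0 0 -25 2 0 15" --pt "0 0 0 -60 5 0 15" --pt "0 0 0 -95 7 0 15" --pt "0 0 0 -130 10 0 15" --pt "0 0 0 -165 12 0 15"

```text
t: 15.37
ee_pos: [0.5919, -0.1048, 0.1435]
eef_rot: [-3.139, 0.001, 1.485]
wrist_force: [0.3, 0.3, -0.5]
width: 0.023
finger_force: 20.0
```

>>> arm_command --pt "0 0 0 -35 2 0 15" --pt "0 0 0 -70 5 0 15" --pt "0 0 0 -105 7 0 15" --pt "0 0 0 -140 10 0 15" --pt "0 0 0 -168 12 0 15"

```text
t: 15.78
ee_pos: [0.5887, -0.2753, 0.1432]
eef_rot: [-3.138, 0.002, 1.482]
wrist_force: [0.5, 0.2, -1.6]
width: 0.0232
finger_force: 20.0
```

Run:
```python
from h import *
s=read_state(); print(s["ee_pos"],s["eef_rot"],s["width"],s["finger_force"],s["wrist_force"])
p=shot("wrist"); pts(p,Z)
p=shot("side"); pts(p,Z)
p=shot("scene"); pts(p,{"tray_in":.005})
```

```text
[ 0.58869611 -0.27526981  0.14324852] [-3.13785101e+00  2.17553732e-03  1.48225770e+00] 0.023240713110388573 19.97903137409594 [ 0.45561759  0.15828921 -1.64708561]
locker 0.51 [279. 190.] [ 586. -271.    0.]
brass_dop_mid 0.85 [282. 271.] [ 583. -347.   30.]
brass_dop_mid 0.39 [280. 192.] [ 588. -266.   30.]
tray_in 0.57 [278. 190.] [ 585. -270.    5.]
locker 0.56 [226. 290.] [595.  22.   0.]
hatch_tongue 0.76 [ 43. 376.] [669. 293.  44.]
brass_dop_mid 0.72 [312. 138.] [ 710. -538.   30.]
tray_in 0.71 [307. 206.] [ 590. -264.    5.]
tray_in 0.89 [228. 206.] [ 591. -264.    5.]
```

>>> arm_command --pt "0 0 0 3 0 35 15" --pt "0 0 0 3 0 70 15" --pt "0 0 0 3 0 95 15" --pt "0 0 0 3 0 110 15" --pt "0 0 0 3 0 116 15"

```text
t: 16.9
ee_pos: [0.5884, -0.2683, 0.0252]
eef_rot: [-3.135, 0.0, 1.485]
wrist_force: [-0.1, -0.3, -1.6]
width: 0.0234
finger_force: 20.0
```

>>> arm_command --pt "0 0 0 0 0 0 15" --pt "0 0 0 0 0 0 15" --pt "0 0 0 0 0 1 15" --pt "0 0 0 0 0 2 15" --pt "0 0 0 0 0 2 15"

```text
t: 17.32
ee_pos: [0.5904, -0.2688, 0.0268]
eef_rot: [-3.141, 0.001, 1.485]
wrist_force: [0.2, -0.6, -1.2]
width: 0.0233
finger_force: 20.0
```

>>> arm_command --pt "0 0 0 0 0 1 15" --pt "0 0 0 0 0 2 15" --pt "0 0 0 0 0 2.5 15" --pt "0 0 0 0 0 2.5 15"

```text
t: 17.65
ee_pos: [0.59, -0.2687, 0.0237]
eef_rot: [-3.139, 0.001, 1.485]
wrist_force: [-1.0, 0.2, 3.4]
width: 0.0231
finger_force: 20.0
```

Contact with the tray floor; release and rise.

>>> arm_command --pt "0 0 0 0 0 0 30" --pt "0 0 0 0 0 0 40" --pt "0 0 0 0 0 0 50" --pt "0 0 0 0 0 0 50" --pt "0 0 0 0 0 0 50"

```text
t: 18.07
ee_pos: [0.5898, -0.2685, 0.0231]
eef_rot: [-3.139, 0.001, 1.485]
wrist_force: [0.1, 0.3, 0.2]
width: 0.05
finger_force: 0.0
```

>>> arm_command --pt "0 0 0 0 0 -10 50" --pt "0 0 0 0 0 -40 50" --pt "0 0 0 0 0 -80 50" --pt "0 0 0 0 0 -120 50" --pt "0 0 0 0 0 -160 50"

```text
t: 18.48
ee_pos: [0.5899, -0.2681, 0.1855]
eef_rot: [-3.139, 0.0, 1.485]
wrist_force: [-0.2, -0.3, -0.3]
width: 0.05
finger_force: 0.0
```

>>> arm_command --pt "0 0 0 0 0 0 50" --pt "0 0 0 0 0 0 50" --pt "0 0 0 0 0 0 50"

```text
t: 18.73
ee_pos: [0.5897, -0.2687, 0.1832]
eef_rot: [-3.138, 0.001, 1.485]
wrist_force: [-0.5, 0.1, 0.3]
width: 0.0499
finger_force: 0.0
```

Run:
```python
from h import *
s=read_state(); print(s["ee_pos"],s["width"],s["t"])
for n in ["wrist","side","scene"]:
    p=shot(n); print(n); pts(p,Z)
    c=cv2.cvtColor(p["color"],cv2.COLOR_RGB2HSV)
    m=((c[...,0]>8)&(c[...,0]<22)&(c[...,1]>90)&(c[...,2]>60)).astype(np.uint8)
    print("proj top/bottom",np.round(proj(p,[.589,-.27,.055])),np.round(proj(p,[.589,-.27,.005])))
    N,l,st,ce=cv2.connectedComponentsWithStats(m)
    u=proj(p,[.589,-.27,.03])
    for i in range(1,N):
        if st[i,4]>60 and np.hypot(*(ce[i]-u))<60: print(st[i])
```

```text
[ 0.58966271 -0.26870039  0.18322159] 0.04993220811077531 18.7333
wrist
locker 0.39 [277. 188.] [ 584. -272.    0.]
brass_dop_mid 0.61 [282. 193.] [ 590. -270.   30.]
tray_in 0.71 [277. 187.] [ 585. -269.    5.]
proj top/bottom [281. 199.] [281. 187.]
[269 178  27  33 449]
side
locker 0.95 [225. 289.] [597.  21.  -0.]
hatch_tongue 0.66 [ 42. 379.] [666. 297.  44.]
brass_dop_mid 0.62 [310. 189.] [ 598. -290.   30.]
tray_in 0.79 [308. 206.] [ 588. -264.    5.]
proj top/bottom [310. 184.] [309. 205.]
[342 150  20   7  94]
[302 182  15  26 273]
scene
locker 0.88 [311. 267.] [602.  23.   0.]
hatch_tongue 0.68 [411. 352.] [671. 295.  44.]
wedge_mid 0.8 [448. 335.] [588. 311.  28.]
brass_dop_mid 0.58 [227. 193.] [ 580. -279.   30.]
proj top/bottom [225. 186.] [227. 204.]
[220 186  13  22 200]
```

Dop stands upright in the tray (taller-than-wide blobs matching the projected top and foot); the hatch is still propped.

```bash
python3 -c "
from workcell import ticket; print(ticket.close_job())"
```

```text
the job is handed in; nothing more can be done
None
```

The hatch is propped open at about 88° by the wedge, the brass dop is standing upright in the blue tray, and the job was handed in at about 19 s of the 72 s allowed. The final state was checked from camera measurements, and handing in gave no verdict.

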